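Show the class the two closed samples, then start the bench timer

TASK

Show the class which two samples to watch: point from just above at the test tube with the stopper, keeping still for two seconds without touching it, then point in the same way at the dish with the lid. Then press the timer's large button fully down with the fingertips to start the clock, let it come back up and move clear. Do not point closely at any other tube or dish on the way, do not press the small button, and touch, lift or move none of the other things on the bench.

Things in the scene. Friction and masses are not known exactly. Their poses are not given: they have to be found in the camera images.
- rack: blue plastic test-tube rack, fixed to the bench, 60 x 220 mm, 76 mm high, five places in a row along its own y, 40 mm apart; origin at the centre of its underside. The middle place is empty, one tube stands in each of the other four, in any order
- sealed_tube: the test tube with the stopper: glass test tube, 22 mm diameter (25 mm at the lip), 120 mm long, standing loose in the rack; origin at the centre of its foot, z up along its axis, mouth 120 mm above the origin, about 130 mm above the table, closed by a dark rubber stopper (28 mm wide at its top) that stands 18 mm above the mouth; neighbours may stand 40 mm away
- stopper_top (a point): centre of the top face of the stopper, 138 mm above the tube's foot, about 148 mm above the table; z up. Pointing at the tube: tool point (TCP) above this point, with the fingertips just clear of it
- tube_a: plain open glass test tube, 22 mm diameter (25 mm at the lip), 120 mm long, standing loose in the rack; origin at the centre of its foot, z up along its axis, mouth 120 mm above the origin, about 130 mm above the table
- tube_b: plain open glass test tube, 22 mm diameter (25 mm at the lip), 120 mm long, standing loose in the rack; origin at the centre of its foot, z up along its axis, mouth 120 mm above the origin, about 130 mm above the table
- tube_c: plain open glass test tube, 22 mm diameter (25 mm at the lip), 120 mm long, standing loose in the rack; origin at the centre of its foot, z up along its axis, mouth 120 mm above the origin, about 130 mm above the table
- tray: shallow white tray, fixed to the bench, 200 x 260 mm, walls 18 mm high, floor 5 mm thick; origin at the centre of its underside. The two dishes stand side by side in it
- covered_dish: the dish with the lid: round glass dish, loose, 90 mm diameter and 16 mm high, closed by a flat metal lid (96 mm diameter, 5 mm thick) with a small dark round knob (18 mm) in the middle; total height 40 mm; origin at the centre of its underside, which is 5 mm above the table
- lid_knob_top (a point): top of the lid's knob, 40 mm above the dish's underside, 45 mm above the table; z up. Pointing at the dish: tool point (TCP) above this point, with the fingertips just clear of it
- open_dish: the dish without a lid: round, glass, loose, 90 mm diameter, 16 mm high; origin at the centre of its underside
- timer: white bench timer, fixed to the bench, 150 (its x) x 90 mm, 40 mm high, with a display strip at the end of its top farthest from the robot (+x), the large button in the middle of its top and the small button at the end nearest the robot, 52 mm from the large one; origin at the centre of its underside
- start_button_top (a point): centre of the top of the large round grey button (32 mm diameter); it moves down with the button. It is pressed straight down
- start_button (a joint): large button: 0 up, 0.006 m fully down; up, its top is about 62 mm above the table; a spring that takes about 5 N fully down and brings it back up
- reset_button (a joint): small round grey button (16 mm diameter): 0 up, 0.005 m fully down; to be left alone
- beaker: bystander, loose: clear plastic beaker, 80 mm diameter, 95 mm high, beyond the rack; origin at the centre of its underside
- wash_bottle: bystander, loose: white wash bottle, 66 mm diameter, about 205 mm high with its bent spout, at the far side, between tray and rack; origin at the centre of its underside
- cylinder: bystander, loose: clear plastic measuring cylinder on a foot 68 mm wide, 32 mm diameter, 200 mm high, beyond the tray, towards the timer; origin at the centre of its underside

How it is judged:
By the outcome, as a careful person would: the job done as asked, in the order asked, and still so for the second after the job is handed in, with the robot touching nothing.
It also fails if it takes over 58 s, if anything falls off the work surface, if the arm or the gripper's body presses on something with over 40 N, if the wrist force passes 120 N, or if a joint passes its speed limit or range.

ROBOT

A 6-joint arm with a two-finger parallel gripper is mounted at the origin on the work surface. World frame = base frame: x ahead of the robot, y to its left, z up, the work surface at z = 0. Lengths are in m, angles in rad, forces in N, time in s.
With the tool pointing down it reaches from about 0.35 to 0.875 m from the base axis. Payload 15.5 kg.
Tool frame: the origin (TCP) lies between the finger pads, 19 mm behind the fingertips; this is the grasp point; z points along the fingers, y is the line along which they close (so a half turn about z gives the same grasp; the last joint's range is limited). The gripper opens to 85 mm and grips with 20 to 120 N. Pads are 22 mm wide; open, the fingers measure 114 mm over their backs; the gripper's body (76 mm by 85 mm) begins 54 mm behind the grasp point. The pads swing forward as they close: fully open they stand 13 mm farther back than shut.
Start: joints at [-1.337, 0.494, 1.345, -0, 1.302, -0.096], TCP at [0.202, -0.592, 0.25] pointing down, gripper open.
Joint ranges: [-2.91, 2.91], [-0.82, 2.16], [0.22, 2.67], [-1.22, 4.37], [0.12, 2.79], [-3.08, 3.08]. Speed limits (rad/s): [1.89, 1.89, 2.57, 3.01, 3.01, 3.01].

INTERFACE

Orientations are given as [roll, pitch, yaw] about the fixed x, y, z axes, in that order (R = Rz(yaw) Ry(pitch) Rx(roll)).
In Python, from station import robot gives the robot as it stands.
- The arm moves only by the tool jog_arm, never from a script. Its argument "series" is a list of rows, each an object of numbers: "tx", "ty", "tz": the shift along the tool's x, y, z in m; "spin": the turn about the tool's z in rad; "gripper": the finger opening in m, from 0 to 0.0854. In form: [{"tx": .., "ty": .., "tz": .., "spin": .., "gripper": ..}, ...]. A call has 1 to 10 rows; each row shifts and turns the commanded pose from where the row before left it, along the tool's axes as they then stand; what a row does not reach is not made up. A row lasts 1/8 s, in which the tool goes at most 62.5 mm and 10.7 degrees, less where a joint would pass 70% of its speed; a pose out of reach is approached as far as the arm can. A call with a gripper value outside its range is refused whole. The fingers move at their own pace and stop on an object; "grip_force" is the grip in N (left out, the last holds). Time passes only in rows, so rows that do not move let the fingers close. It gives the time, the measured TCP pose, the force, the opening and the grip force at its end, in the units of the state.
- robot.read_state(): the state, without advancing time (a new reading comes with each control period).
- robot.read_camera(name): name is "side" or "top"; returns a dict with "frame" (400x640x3 uint8, red, green, blue), "camera_matrix" (3x3 intrinsics, pixels), "k1" (the pictures are not rectified: a ray, as slopes to the right and down, at radius r is drawn at 1 + k1 r^2 times it, then the intrinsics apply), "pose" (4x4, takes a point from camera to world coordinates). Camera axes: x right, y down, z forward; pixel columns grow to the right and rows downward; lengths in m; the calibration is good to about 2 mm. A picture is of the moment at which its call begins. There is no depth.
- robot.finish_job(): hands the job in; it is judged then, once.
The state is a dict: "time_s": time; "joint_positions": joint angles; "joint_velocities": joint speeds; "tau": joint torques, N m; "position": TCP position; "eef_rot": TCP orientation; "force": force on the tool from outside, world axes, zero at the start; "torque": the same for the moment, N m; "grip_width": finger opening in m; "finger_force": force on a finger pad.
Only numpy, scipy, OpenCV 4.12 (cv2) and the standard library are available. Lean on these libraries where they do the work, as an engineer would, in place of code of your own. Each camera call takes 0.05 s, during which the arm holds its last target. There are 200 camera calls.

## Working session

There is one attempt and no reset: what is moved stays moved. The work goes in short steps, Python scripts to look and compute and a tool call to move; the robot and the scene stay as the last step left them, time stands still between calls to the robot, and variables do not carry over. Pictures are saved under pics/ and viewed, at most 10 in all, crops included, and the job is handed in when it is done.

Besides the shell and the picture viewer there is one more tool, called in YAML: its name, and indented under it one key for each argument. jog_arm: Moves the arm, as the interface text tells. Its arguments: {"type":"object","properties":{"series":{"type":"array","items":{"type":"object","properties":{"tx":{"type":"number"},"ty":{"type":"number"},"tz":{"type":"number"},"spin":{"type":"number"},"gripper":{"type":"number"}}}},"grip_force":{"type":"number"}},"required":["series"]}

```bash
mkdir -p pics; cat > h.py <<'E'
import numpy as np, cv2
from station import robot
def ray(c,u,v):
    K=np.array(c["camera_matrix"]);k=c["k1"];P=np.array(c["pose"])
    d=np.array([(u-K[0,2])/K[0,0],(v-K[1,2])/K[1,1]]);s=d.copy()
    for _ in range(20): s=d/(1+k*(s@s))
    return P[:3,3],P[:3,:3]@np.array([s[0],s[1],1])
def at(c,u,v,z):
    o,d=ray(c,u,v); return o+d*(z-o[2])/d[2]
def proj(c,p):
    K=np.array(c["camera_matrix"]);P=np.array(c["pose"]);q=P[:3,:3].T@(np.array(p)-P[:3,3]);s=q[:2]/q[2]
    s=s*(1+c["k1"]*(s@s)); return K[0,0]*s[0]+K[0,2],K[1,1]*s[1]+K[1,2]
E
python3 - <<'E'
from h import *
import pickle
for n in("top","side"):
    c=robot.read_camera(n);pickle.dump(c,open(n+".pkl","wb"));cv2.imwrite(f"pics/{n}0.png",cv2.resize(c["frame"][:,:,::-1],(800,500)))
    print(n,np.round(c["pose"],3).tolist())
s=robot.read_state();print(s["time_s"],s["position"],s["eef_rot"],s["grip_width"],s["force"])
E
```

```text
top [[-0.017, -0.988, 0.152, 0.47], [-1.0, 0.021, 0.023, -0.024], [-0.026, -0.152, -0.988, 1.059], [0.0, 0.0, 0.0, 1.0]]
side [[-0.883, -0.268, 0.385, 0.156], [-0.469, 0.524, -0.711, 0.825], [-0.011, -0.809, -0.588, 0.808], [0.0, 0.0, 0.0, 1.0]]
0.1 [ 0.20173939 -0.59123117  0.24946894] [-3.14052824e+00 -1.00248536e-04  3.28749239e-01] 0.08549930693731624 [ 0.90201819 -0.07057396 -0.34534503]
```

View pics/top0.png

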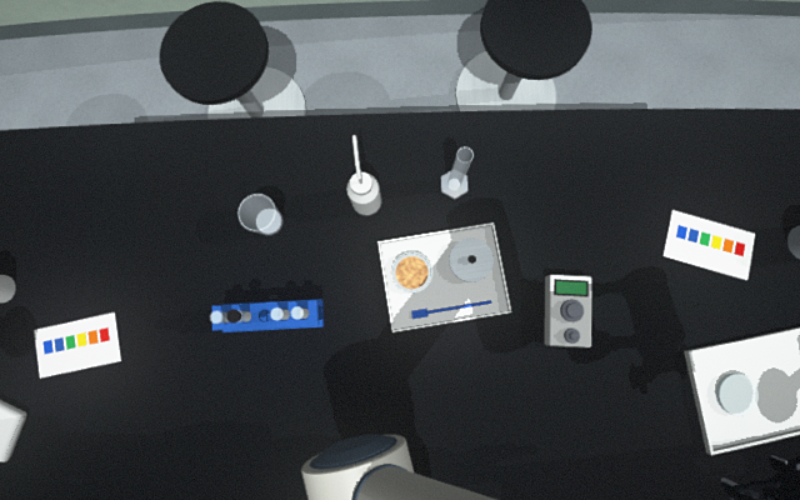

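View pics/side0.png

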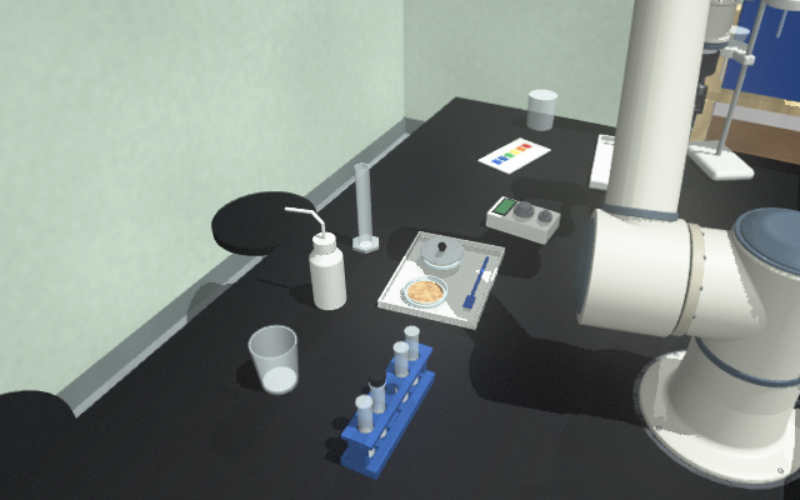

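The top view shows the stopper at about (234,316), the lid knob at (472,259), and the large button at (571,310) with the small one at (571,336), all in the 800-wide picture. The side view agrees, with the stopper at (377,380), knob at (441,246) and button at (523,209). I'll enlarge these for a closer reading.

```bash
python3 - <<'E'
import pickle
from h import *
def crop(n,cs,w=44,h=32,s=9):
    f=pickle.load(open(n+".pkl","rb"))["frame"][:,:,::-1]
    out=[]
    for (u,v) in cs:
        a=cv2.resize(f[v-h//2*1:v+h//2,u-w//2:u+w//2],None,fx=s,fy=s,interpolation=cv2.INTER_NEAREST)
        for i in range(0,w,4): cv2.line(a,(i*s,0),(i*s,6 if (u-w//2+i)%20 else 16),(0,255,255),1)
        for i in range(0,h,4): cv2.line(a,(0,i*s),(6 if (v-h//2+i)%20 else 16,i*s),(0,255,255),1)
        cv2.putText(a,f"{u-w//2},{v-h//2}",(20,14),0,.45,(0,255,255),1)
        out.append(a)
    return out
t=crop("top",[(188,252),(378,207),(457,256)],w=44,h=40,s=6); s=crop("side",[(302,306),(353,197),(420,168)],w=44,h=40,s=6)
cv2.imwrite("pics/crops.png",np.vstack([np.hstack(t),np.hstack(s)]))
E
```

```text
(no output)
```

View pics/crops.png

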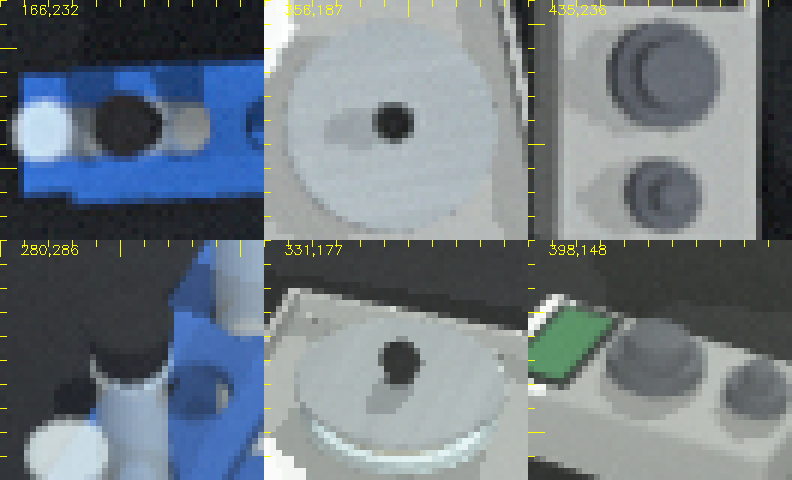

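The crops give full-resolution pixels. Top view: stopper disc (186.6,252.7), knob (378,207.5), button cap (460.2,248.6), small cap about (459,268.5). Side view: knob top about (353,195), button cap about (418,164).

```bash
python3 - <<'E'
import pickle
from h import *
t=pickle.load(open("top.pkl","rb"));s=pickle.load(open("side.pkl","rb"))
print(t["camera_matrix"][0][0],t["k1"])
for n,u,v,z in [("stop",186.6,252.7,.148),("knob",378,207.5,.045),("lid",377,208,.026),("btn",460.2,248.6,.062),("small",459.5,268.6,.05),("rackL",170,254,.13),("rackR",238,250,.13)]:
    p=at(t,u,v,z);print(n,p.round(4),np.hypot(p[0],p[1]).round(3),"side px",np.round(proj(s,p),1))
p=at(t,460.2,248.6,.062);print("btn px/32mm",np.array(proj(t,p+[0,.016,0]))-proj(t,p-[0,.016,0]))
E
```

```text
384.4519584109636 -0.06563361710036948
stop [0.4808 0.3    0.148 ] 0.567 side px [301.6 298. ]
knob [ 0.593  -0.1735  0.045 ] 0.618 side px [354.  193.9]
lid [ 0.594  -0.1735  0.026 ] 0.619 side px [353.4 199.5]
btn [ 0.4799 -0.3787  0.062 ] 0.611 side px [419.7 162.9]
small [ 0.4286 -0.3777  0.05  ] 0.571 side px [436.3 171. ]
rackL [0.4783 0.3478 0.13  ] 0.591 side px [289.7 323.5]
rackR [0.486  0.1799 0.13  ] 0.518 side px [329.5 263.7]
btn px/32mm [-12.28522096   0.30539759]
```

jog_arm:
  series:
    - {"spin": 0.11,"tz": -0.02,"gripper": 0}
    - {"spin": 0.11,"tz": -0.02,"gripper": 0}
    - {"spin": 0.109,"tz": -0.02,"gripper": 0}
    - {"tx": 0.024,"ty": -0.044}
    - {"tx": 0.024,"ty": -0.044}
    - {"tx": 0.024,"ty": -0.044}
    - {"tx": 0.024,"ty": -0.044}
    - {"tx": 0.024,"ty": -0.044}
    - {"tx": 0.024,"ty": -0.044}
    - {"tx": 0.024,"ty": -0.044}

```text
$.series[0]: bad value
```

jog_arm:
  series:
    - {"tx": 0.0,"ty": 0.0,"tz": -0.02,"spin": 0.11,"gripper": 0.0}
    - {"tx": 0.0,"ty": 0.0,"tz": -0.02,"spin": 0.11,"gripper": 0.0}
    - {"tx": 0.0,"ty": 0.0,"tz": -0.02,"spin": 0.109,"gripper": 0.0}
    - {"tx": 0.024,"ty": -0.044,"tz": 0.0,"spin": 0.0,"gripper": 0.0}
    - {"tx": 0.024,"ty": -0.044,"tz": 0.0,"spin": 0.0,"gripper": 0.0}
    - {"tx": 0.024,"ty": -0.044,"tz": 0.0,"spin": 0.0,"gripper": 0.0}
    - {"tx": 0.024,"ty": -0.044,"tz": 0.0,"spin": 0.0,"gripper": 0.0}
    - {"tx": 0.024,"ty": -0.044,"tz": 0.0,"spin": 0.0,"gripper": 0.0}
    - {"tx": 0.024,"ty": -0.044,"tz": 0.0,"spin": 0.0,"gripper": 0.0}
    - {"tx": 0.024,"ty": -0.044,"tz": 0.0,"spin": 0.0,"gripper": 0.0}

```text
time_s: 1.35
position: [0.3703, -0.282, 0.3099]
eef_rot: [-3.141, 0.0, -0.001]
force: [1.0, -2.0, 0.4]
grip_width: -0.0003
finger_force: 0.0
```

jog_arm:
  series:
    - {"tx": 0.01,"ty": -0.05,"tz": 0.0,"spin": 0.0,"gripper": 0.0}
    - {"tx": 0.01,"ty": -0.05,"tz": 0.0,"spin": 0.0,"gripper": 0.0}
    - {"tx": 0.01,"ty": -0.05,"tz": 0.0,"spin": 0.0,"gripper": 0.0}
    - {"tx": 0.01,"ty": -0.05,"tz": 0.0,"spin": 0.0,"gripper": 0.0}
    - {"tx": 0.01,"ty": -0.05,"tz": 0.0,"spin": 0.0,"gripper": 0.0}
    - {"tx": 0.0,"ty": -0.05,"tz": 0.0,"spin": 0.0,"gripper": 0.0}
    - {"tx": 0.0,"ty": -0.05,"tz": 0.0,"spin": 0.0,"gripper": 0.0}
    - {"tx": 0.0,"ty": -0.05,"tz": 0.0,"spin": 0.0,"gripper": 0.0}
    - {"tx": 0.0,"ty": -0.05,"tz": 0.0,"spin": 0.0,"gripper": 0.0}
    - {"tx": 0.0,"ty": -0.05,"tz": 0.0,"spin": 0.0,"gripper": 0.0}

```text
time_s: 2.6
position: [0.4196, 0.2181, 0.3099]
eef_rot: [3.141, 0.0, -0.0]
force: [1.8, 0.2, 0.6]
grip_width: 0.0
finger_force: 0.0
```

jog_arm:
  series:
    - {"tx": 0.0,"ty": -0.04,"tz": 0.0,"spin": 0.0,"gripper": 0.0}
    - {"tx": 0.0,"ty": -0.04,"tz": 0.0,"spin": 0.0,"gripper": 0.0}
    - {"tx": 0.03,"ty": -0.002,"tz": 0.0,"spin": 0.0,"gripper": 0.0}
    - {"tx": 0.03,"ty": 0.0,"tz": 0.03,"spin": 0.0,"gripper": 0.0}
    - {"tx": 0.0,"ty": 0.0,"tz": 0.03,"spin": 0.0,"gripper": 0.0}
    - {"tx": 0.0,"ty": 0.0,"tz": 0.03,"spin": 0.0,"gripper": 0.0}
    - {"tx": 0.0,"ty": 0.0,"tz": 0.02,"spin": 0.0,"gripper": 0.0}
    - {"tx": 0.0,"ty": 0.0,"tz": 0.0,"spin": 0.0,"gripper": 0.0}

```text
time_s: 3.6
position: [0.4792, 0.298, 0.1986]
eef_rot: [3.14, 0.003, -0.0]
force: [0.6, 0.2, 0.1]
grip_width: -0.0001
finger_force: 0.0
```

```bash
python3 - <<'E'
from h import *
s=robot.read_state();print(s["time_s"],s["position"],s["force"])
a=[]
for n,(u,v) in (("side",(302,285)),("top",(190,250))):
    c=robot.read_camera(n);a.append(cv2.resize(c["frame"][v-50:v+50,u-40:u+40,::-1],None,fx=5,fy=5,interpolation=cv2.INTER_NEAREST))
    print(n,np.round(proj(c,np.array(s["position"])-[0,0,.019]),1),"crop org",u-40,v-50)
cv2.imwrite("pics/p1.png",np.hstack(a))
E
```

```text
3.6 [0.47916042 0.29797836 0.19862458] [0.5783129  0.15385471 0.08851844]
side [302.4 285.1] crop org 262 235
top [182.7 253.3] crop org 150 200
```

View pics/p1.png

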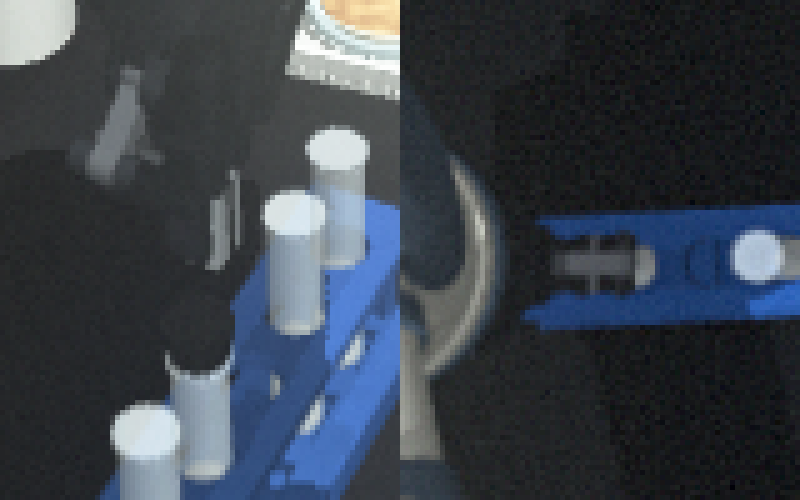

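The side view puts the fingertips at about (304,289) and the stopper just below at (302,298). That matches a tip length of 19 mm, with the tool above the stopper. I'll lower to about 10 mm clearance and hold.

jog_arm:
  series:
    - {"tx": 0.0015,"ty": -0.002,"tz": 0.011,"spin": 0.0,"gripper": 0.0}
    - {"tx": 0.0,"ty": 0.0,"tz": 0.011,"spin": 0.0,"gripper": 0.0}
    - {"tx": 0.0,"ty": 0.0,"tz": 0.0,"spin": 0.0,"gripper": 0.0}
    - {"tx": 0.0,"ty": 0.0,"tz": 0.0,"spin": 0.0,"gripper": 0.0}
    - {"tx": 0.0,"ty": 0.0,"tz": 0.0,"spin": 0.0,"gripper": 0.0}
    - {"tx": 0.0,"ty": 0.0,"tz": 0.0,"spin": 0.0,"gripper": 0.0}
    - {"tx": 0.0,"ty": 0.0,"tz": 0.0,"spin": 0.0,"gripper": 0.0}
    - {"tx": 0.0,"ty": 0.0,"tz": 0.0,"spin": 0.0,"gripper": 0.0}
    - {"tx": 0.0,"ty": 0.0,"tz": 0.0,"spin": 0.0,"gripper": 0.0}
    - {"tx": 0.0,"ty": 0.0,"tz": 0.0,"spin": 0.0,"gripper": 0.0}

```text
time_s: 4.95
position: [0.4815, 0.3004, 0.178]
eef_rot: [3.142, 0.0, -0.0]
force: [0.2, -0.7, -0.3]
grip_width: -0.0002
finger_force: 0.0
```

jog_arm:
  series:
    - {"tx": 0.0,"ty": 0.0,"tz": 0.0,"spin": 0.0,"gripper": 0.0}
    - {"tx": 0.0,"ty": 0.0,"tz": 0.0,"spin": 0.0,"gripper": 0.0}
    - {"tx": 0.0,"ty": 0.0,"tz": 0.0,"spin": 0.0,"gripper": 0.0}
    - {"tx": 0.0,"ty": 0.0,"tz": 0.0,"spin": 0.0,"gripper": 0.0}
    - {"tx": 0.0,"ty": 0.0,"tz": 0.0,"spin": 0.0,"gripper": 0.0}
    - {"tx": 0.0,"ty": 0.0,"tz": 0.0,"spin": 0.0,"gripper": 0.0}
    - {"tx": 0.0,"ty": 0.0,"tz": 0.0,"spin": 0.0,"gripper": 0.0}
    - {"tx": 0.0,"ty": 0.0,"tz": 0.0,"spin": 0.0,"gripper": 0.0}
    - {"tx": 0.0,"ty": 0.0,"tz": 0.0,"spin": 0.0,"gripper": 0.0}
    - {"tx": 0.0,"ty": 0.0,"tz": 0.0,"spin": 0.0,"gripper": 0.0}

```text
time_s: 6.2
position: [0.4815, 0.3004, 0.178]
eef_rot: [3.142, 0.0, -0.0]
force: [0.2, 0.3, 0.5]
grip_width: 0.0001
finger_force: 0.0
```

jog_arm:
  series:
    - {"tx": 0.0,"ty": 0.0,"tz": 0.0,"spin": 0.0,"gripper": 0.0}
    - {"tx": 0.0,"ty": 0.0,"tz": 0.0,"spin": 0.0,"gripper": 0.0}
    - {"tx": 0.0,"ty": 0.0,"tz": 0.0,"spin": 0.0,"gripper": 0.0}
    - {"tx": 0.0,"ty": 0.0,"tz": 0.0,"spin": 0.0,"gripper": 0.0}
    - {"tx": 0.0,"ty": 0.0,"tz": -0.03,"spin": 0.0,"gripper": 0.0}
    - {"tx": 0.0,"ty": 0.0,"tz": -0.04,"spin": 0.0,"gripper": 0.0}
    - {"tx": 0.0,"ty": 0.0,"tz": -0.04,"spin": 0.0,"gripper": 0.0}
    - {"tx": -0.03,"ty": 0.0,"tz": -0.02,"spin": 0.0,"gripper": 0.0}
    - {"tx": -0.03,"ty": 0.0,"tz": 0.0,"spin": 0.0,"gripper": 0.0}
    - {"tx": 0.0,"ty": 0.04,"tz": 0.0,"spin": 0.0,"gripper": 0.0}

```text
time_s: 7.45
position: [0.4198, 0.2615, 0.3083]
eef_rot: [-3.141, -0.0, 0.003]
force: [0.9, -0.6, -0.1]
grip_width: 0.0003
finger_force: 0.0
```

jog_arm:
  series:
    - {"tx": 0.0,"ty": 0.0434,"tz": 0.0,"spin": 0.0,"gripper": 0.0}
    - {"tx": 0.0,"ty": 0.0434,"tz": 0.0,"spin": 0.0,"gripper": 0.0}
    - {"tx": 0.0,"ty": 0.0434,"tz": 0.0,"spin": 0.0,"gripper": 0.0}
    - {"tx": 0.0,"ty": 0.0434,"tz": 0.0,"spin": 0.0,"gripper": 0.0}
    - {"tx": 0.0,"ty": 0.0434,"tz": 0.0,"spin": 0.0,"gripper": 0.0}
    - {"tx": 0.0,"ty": 0.0434,"tz": 0.0,"spin": 0.0,"gripper": 0.0}
    - {"tx": 0.0,"ty": 0.0434,"tz": 0.0,"spin": 0.0,"gripper": 0.0}
    - {"tx": 0.0,"ty": 0.0434,"tz": 0.0,"spin": 0.0,"gripper": 0.0}
    - {"tx": 0.0,"ty": 0.0434,"tz": 0.0,"spin": 0.0,"gripper": 0.0}
    - {"tx": 0.0,"ty": 0.0434,"tz": 0.0,"spin": 0.0,"gripper": 0.0}

```text
time_s: 8.7
position: [0.4212, -0.175, 0.3081]
eef_rot: [3.142, -0.0, -0.0]
force: [1.3, -0.1, -0.1]
grip_width: -0.0006
finger_force: 0.0
```

jog_arm:
  series:
    - {"tx": 0.04,"ty": 0.0,"tz": 0.0,"spin": 0.0,"gripper": 0.0}
    - {"tx": 0.045,"ty": 0.0,"tz": 0.0,"spin": 0.0,"gripper": 0.0}
    - {"tx": 0.045,"ty": 0.0,"tz": 0.0,"spin": 0.0,"gripper": 0.0}
    - {"tx": 0.042,"ty": 0.0,"tz": 0.0,"spin": 0.0,"gripper": 0.0}
    - {"tx": 0.0,"ty": 0.0,"tz": 0.04,"spin": 0.0,"gripper": 0.0}
    - {"tx": 0.0,"ty": 0.0,"tz": 0.04,"spin": 0.0,"gripper": 0.0}
    - {"tx": 0.0,"ty": 0.0,"tz": 0.04,"spin": 0.0,"gripper": 0.0}
    - {"tx": 0.0,"ty": 0.0,"tz": 0.04,"spin": 0.0,"gripper": 0.0}
    - {"tx": 0.0,"ty": 0.0,"tz": 0.035,"spin": 0.0,"gripper": 0.0}
    - {"tx": 0.0,"ty": 0.0,"tz": 0.0,"spin": 0.0,"gripper": 0.0}

```text
time_s: 9.95
position: [0.592, -0.173, 0.1109]
eef_rot: [-3.14, 0.004, -0.0]
force: [0.6, -0.3, 0.5]
grip_width: -0.0002
finger_force: 0.0
```

```bash
python3 - <<'E'
from h import *
s=robot.read_state();print(s["time_s"],s["position"],s["force"])
u,v=354,185
c=robot.read_camera("side");cv2.imwrite("pics/p2.png",cv2.resize(c["frame"][v-40:v+40,u-50:u+50,::-1],None,fx=6,fy=6,interpolation=cv2.INTER_NEAREST))
print(np.round(proj(c,np.array(s["position"])-[0,0,.019]),1))
E
```

```text
9.95 [ 0.59199515 -0.17304103  0.11090543] [ 0.57454986 -0.31280677  0.45509757]
[354.7 179.5]
```

View pics/p2.png

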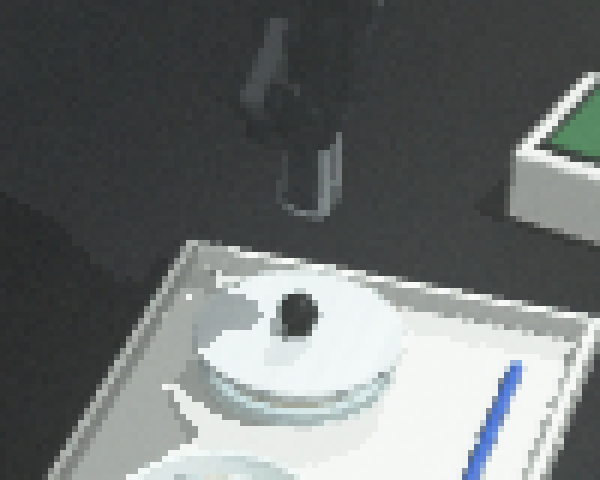

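The fingertips are at (355,180), directly above the knob, whose top is at (354,195). I'll lower to about 11 mm clearance and hold.

jog_arm:
  series:
    - {"tx": 0.0,"ty": 0.0,"tz": 0.018,"spin": 0.0,"gripper": 0.0}
    - {"tx": 0.0,"ty": 0.0,"tz": 0.018,"spin": 0.0,"gripper": 0.0}
    - {"tx": 0.0,"ty": 0.0,"tz": 0.0,"spin": 0.0,"gripper": 0.0}
    - {"tx": 0.0,"ty": 0.0,"tz": 0.0,"spin": 0.0,"gripper": 0.0}
    - {"tx": 0.0,"ty": 0.0,"tz": 0.0,"spin": 0.0,"gripper": 0.0}
    - {"tx": 0.0,"ty": 0.0,"tz": 0.0,"spin": 0.0,"gripper": 0.0}
    - {"tx": 0.0,"ty": 0.0,"tz": 0.0,"spin": 0.0,"gripper": 0.0}
    - {"tx": 0.0,"ty": 0.0,"tz": 0.0,"spin": 0.0,"gripper": 0.0}
    - {"tx": 0.0,"ty": 0.0,"tz": 0.0,"spin": 0.0,"gripper": 0.0}
    - {"tx": 0.0,"ty": 0.0,"tz": 0.0,"spin": 0.0,"gripper": 0.0}

```text
time_s: 11.25
position: [0.5934, -0.1736, 0.077]
eef_rot: [3.142, 0.0, -0.0]
force: [1.1, 0.9, -0.5]
grip_width: -0.0
finger_force: 0.0
```

jog_arm:
  series:
    - {"tx": 0.0,"ty": 0.0,"tz": 0.0,"spin": 0.0,"gripper": 0.0}
    - {"tx": 0.0,"ty": 0.0,"tz": 0.0,"spin": 0.0,"gripper": 0.0}
    - {"tx": 0.0,"ty": 0.0,"tz": 0.0,"spin": 0.0,"gripper": 0.0}
    - {"tx": 0.0,"ty": 0.0,"tz": 0.0,"spin": 0.0,"gripper": 0.0}
    - {"tx": 0.0,"ty": 0.0,"tz": 0.0,"spin": 0.0,"gripper": 0.0}
    - {"tx": 0.0,"ty": 0.0,"tz": 0.0,"spin": 0.0,"gripper": 0.0}
    - {"tx": 0.0,"ty": 0.0,"tz": 0.0,"spin": 0.0,"gripper": 0.0}
    - {"tx": 0.0,"ty": 0.0,"tz": 0.0,"spin": 0.0,"gripper": 0.0}
    - {"tx": 0.0,"ty": 0.0,"tz": 0.0,"spin": 0.0,"gripper": 0.0}
    - {"tx": 0.0,"ty": 0.0,"tz": 0.0,"spin": 0.0,"gripper": 0.0}

```text
time_s: 12.5
position: [0.5934, -0.1736, 0.077]
eef_rot: [3.142, -0.0, -0.0]
force: [-0.6, -0.2, -0.0]
grip_width: 0.0004
finger_force: 0.0
```

jog_arm:
  series:
    - {"tx": 0.0,"ty": 0.0,"tz": 0.0,"spin": 0.0,"gripper": 0.0}
    - {"tx": 0.0,"ty": 0.0,"tz": 0.0,"spin": 0.0,"gripper": 0.0}
    - {"tx": 0.0,"ty": 0.0,"tz": 0.0,"spin": 0.0,"gripper": 0.0}
    - {"tx": 0.0,"ty": 0.0,"tz": 0.0,"spin": 0.0,"gripper": 0.0}
    - {"tx": 0.0,"ty": 0.0,"tz": -0.035,"spin": 0.0,"gripper": 0.0}
    - {"tx": 0.0,"ty": 0.0,"tz": -0.045,"spin": 0.0,"gripper": 0.0}
    - {"tx": -0.028,"ty": 0.04,"tz": -0.015,"spin": 0.0,"gripper": 0.0}
    - {"tx": -0.028,"ty": 0.04,"tz": 0.0,"spin": 0.0,"gripper": 0.0}
    - {"tx": -0.028,"ty": 0.04,"tz": 0.0,"spin": 0.0,"gripper": 0.0}
    - {"tx": -0.028,"ty": 0.04,"tz": 0.0,"spin": 0.0,"gripper": 0.0}

```text
time_s: 13.75
position: [0.4804, -0.3348, 0.1722]
eef_rot: [3.141, -0.0, -0.0]
force: [1.2, 0.2, -0.1]
grip_width: -0.0002
finger_force: 0.0
```

jog_arm:
  series:
    - {"tx": 0.0,"ty": 0.04,"tz": 0.0,"spin": 0.0,"gripper": 0.0}
    - {"tx": 0.0,"ty": 0.006,"tz": 0.03,"spin": 0.0,"gripper": 0.0}
    - {"tx": 0.0,"ty": 0.0,"tz": 0.03,"spin": 0.0,"gripper": 0.0}
    - {"tx": 0.0,"ty": 0.0,"tz": 0.015,"spin": 0.0,"gripper": 0.0}
    - {"tx": 0.0,"ty": 0.0,"tz": 0.0,"spin": 0.0,"gripper": 0.0}
    - {"tx": 0.0,"ty": 0.0,"tz": 0.0,"spin": 0.0,"gripper": 0.0}

```text
time_s: 14.5
position: [0.4819, -0.3799, 0.098]
eef_rot: [3.141, -0.001, 0.0]
force: [0.4, 0.3, -0.1]
grip_width: -0.0001
finger_force: 0.0
```

```bash
python3 - <<'E'
from h import *
s=robot.read_state();print(s["time_s"],s["position"],s["force"])
a=[]
for n,(u,v) in (("side",(420,160)),("top",(455,245))):
    c=robot.read_camera(n);a.append(cv2.resize(c["frame"][v-40:v+40,u-32:u+32,::-1],None,fx=6,fy=6,interpolation=cv2.INTER_NEAREST))
    print(n,np.round(proj(c,np.array(s["position"])-[0,0,.019]),1))
cv2.imwrite("pics/p3.png",np.hstack(a))
E
```

```text
14.5 [ 0.48190082 -0.37985071  0.0980171 ] [ 0.4109189   0.34840109 -0.11680136]
side [419.7 157.5]
top [462.9 247.6]
```

View pics/p3.png

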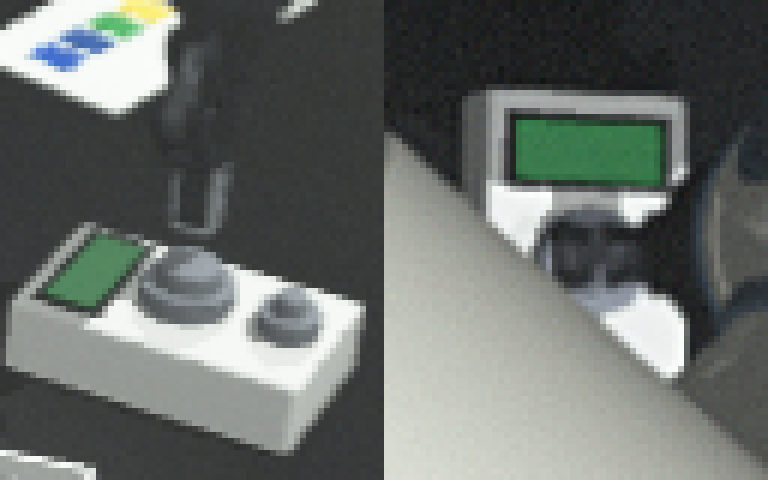

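The fingertips are at (421,159), directly above the large button's cap at about (420,164) and well away from the small one. I'll press in small steps and watch the force.

jog_arm:
  series:
    - {"tx": -0.0015,"ty": -0.001,"tz": 0.008,"spin": 0.0,"gripper": 0.0}
    - {"tx": 0.0,"ty": 0.0,"tz": 0.006,"spin": 0.0,"gripper": 0.0}
    - {"tx": 0.0,"ty": 0.0,"tz": 0.003,"spin": 0.0,"gripper": 0.0}
    - {"tx": 0.0,"ty": 0.0,"tz": 0.002,"spin": 0.0,"gripper": 0.0}
    - {"tx": 0.0,"ty": 0.0,"tz": 0.002,"spin": 0.0,"gripper": 0.0}
    - {"tx": 0.0,"ty": 0.0,"tz": 0.0,"spin": 0.0,"gripper": 0.0}

```text
time_s: 15.35
position: [0.4797, -0.3784, 0.0759]
eef_rot: [-3.141, 0.0, -0.0]
force: [-3.1, 2.7, 4.5]
grip_width: 0.0001
finger_force: 2.0
```

jog_arm:
  series:
    - {"tx": 0.0,"ty": 0.0,"tz": 0.001,"spin": 0.0,"gripper": 0.0}
    - {"tx": 0.0,"ty": 0.0,"tz": 0.0,"spin": 0.0,"gripper": 0.0}

```text
time_s: 15.6
position: [0.4798, -0.3785, 0.075]
eef_rot: [-3.142, 0.0, -0.0]
force: [-2.7, 2.8, 4.4]
grip_width: -0.0002
finger_force: 2.3
```

jog_arm:
  series:
    - {"tx": 0.0,"ty": 0.0,"tz": 0.001,"spin": 0.0,"gripper": 0.0}
    - {"tx": 0.0,"ty": 0.0,"tz": 0.0,"spin": 0.0,"gripper": 0.0}

```text
time_s: 15.85
position: [0.4799, -0.3786, 0.0746]
eef_rot: [3.141, -0.0, -0.0]
force: [-4.7, 4.0, 14.0]
grip_width: 0.0004
finger_force: 7.1
```

jog_arm:
  series:
    - {"tx": 0.0,"ty": 0.0,"tz": 0.0005,"spin": 0.0,"gripper": 0.0}
    - {"tx": 0.0,"ty": 0.0,"tz": 0.0,"spin": 0.0,"gripper": 0.0}

```text
time_s: 16.1
position: [0.4799, -0.3786, 0.0745]
eef_rot: [3.141, -0.0, -0.0]
force: [-6.4, 5.3, 20.9]
grip_width: 0.0002
finger_force: 10.5
```

The force jumped from 4.4 N to 21 N with almost no further travel, so the button is fully down. I'll release it and move clear.

jog_arm:
  series:
    - {"tx": 0.0,"ty": 0.0,"tz": -0.004,"spin": 0.0,"gripper": 0.0}
    - {"tx": 0.0,"ty": 0.0,"tz": -0.012,"spin": 0.0,"gripper": 0.0}
    - {"tx": 0.0,"ty": 0.0,"tz": -0.03,"spin": 0.0,"gripper": 0.0}
    - {"tx": 0.0,"ty": 0.0,"tz": -0.045,"spin": 0.0,"gripper": 0.0}
    - {"tx": 0.0,"ty": 0.0,"tz": -0.045,"spin": 0.0,"gripper": 0.0}
    - {"tx": 0.0,"ty": 0.04,"tz": -0.02,"spin": 0.0,"gripper": 0.0}
    - {"tx": 0.0,"ty": 0.04,"tz": 0.0,"spin": 0.0,"gripper": 0.0}
    - {"tx": 0.0,"ty": 0.03,"tz": 0.0,"spin": 0.0,"gripper": 0.0}
    - {"tx": 0.0,"ty": 0.0,"tz": 0.0,"spin": 0.0,"gripper": 0.0}
    - {"tx": 0.0,"ty": 0.0,"tz": 0.0,"spin": 0.0,"gripper": 0.0}

```text
time_s: 17.35
position: [0.4798, -0.4881, 0.2296]
eef_rot: [-3.141, -0.0, -0.0]
force: [1.4, -0.5, 0.7]
grip_width: 0.0001
finger_force: 0.0
```

```bash
python3 - <<'E'
from h import *
s=robot.read_state();print(s["time_s"],s["position"],s["force"])
c=robot.read_camera("side");cv2.imwrite("pics/p4.png",cv2.resize(c["frame"][100:400,180:520,::-1],None,fx=2,fy=2))
E
```

```text
17.35 [ 0.47983165 -0.4880652   0.22964163] [ 1.39460663 -0.52352529  0.74119144]
```

View pics/p4.png

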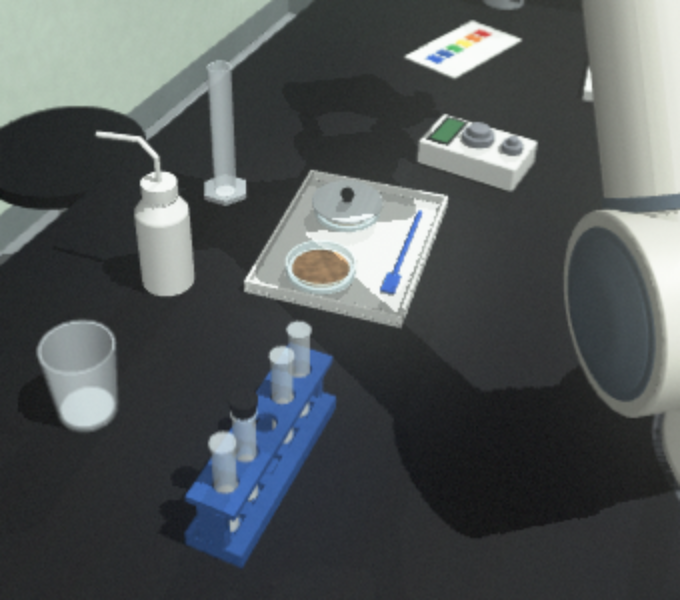

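Everything stands where it was: the stoppered tube at (243,420), the lid knob at (347,194), and the timer's large button back up at (480,132). The arm is clear, so I'll hand the job in.

```bash
python3 -c "
from station import robot
print(robot.finish_job())"
```

```text
the job is handed in; nothing more can be done
None
```

The job is handed in: the arm pointed at the stoppered tube and then the lidded dish for over two seconds each without contact, then pressed the large button fully down and moved clear with the button back up and nothing else disturbed, by about 17 s on the robot's clock.

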